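# Put the workshop's batteries on charge

## Task

Put the three rechargeable batteries on charge: set each one gently, without dropping it, upright and flat on the floor of the charger tray of its own colour and size (yellow, red, blue), either way round. The blue one is still in the opened emergency lamp: swing the hold-down bar up and right back by its black knob, slide the battery forward from under the contact block and then carry it to its tray.

Things in the scene. Friction and masses are not known exactly. Their poses are not given: they have to be found in the camera images.
- yellow_battery (a point): centre (half-way up) of the yellow battery: dark case, yellow lid, 97 x 24 x 52 mm (x, y, z up), 7 mm tab terminals on top at its +x end.
- tray_yellow: fixed open yellow plastic tray, pocket 115 x 42 mm (x, y; 9 mm room round the yellow battery), walls 4 mm thick, rim 14 mm and inner floor 4 mm above the table. Origin under the middle of the pocket, at table height; x along the pocket. A dark charger box 46 mm high, 74 mm wide stands 4 mm beyond its +x end.
- red_battery (a point): centre (half-way up) of the red battery: dark case, red lid, 134 x 34 x 61 mm (x, y, z up), 7 mm tab terminals on top at its +x end.
- tray_red: fixed open red plastic tray, pocket 152 x 52 mm (x, y; 9 mm room round the red battery), walls 4 mm thick, rim 14 mm and inner floor 4 mm above the table. Origin under the middle of the pocket, at table height; x along the pocket. A dark charger box 46 mm high, 74 mm wide stands 4 mm beyond its +x end.
- blue_battery (a point): centre (half-way up) of the blue battery: dark case, blue lid, 97 x 43 x 52 mm (x, y, z up), 7 mm tab terminals on top at its +x end. Starts in the open lamp's bay, on its 6 mm base plate, axes along the lamp's, rear (+x) 20 mm beneath the contact block, front held by the bar; guides 12 mm high stand 3 mm from its sides. With the bar up it slides out to the lamp's -x.
- tray_blue: fixed open blue plastic tray, pocket 115 x 61 mm (x, y; 9 mm room round the blue battery), walls 4 mm thick, rim 14 mm and inner floor 4 mm above the table. Origin under the middle of the pocket, at table height; x along the pocket. A dark charger box 46 mm high, 74 mm wide stands 4 mm beyond its +x end.
- lamp_hinge (a point): on the bar's hinge axis, mid-width of the fixed white emergency lamp (cover off, on its back, two round spots at the rear), 40 mm above the table. x from the lamp's open front to its rear, y the hinge axis, z up. Blue battery's centre at x -50 mm. Grey contact block's roof: x -22 to +25, y +-29, 68 to 78 mm above the table; all else near is lower, but for the raised bar.
- bar_knob (a point): centre of the black knob at the front of the steel hold-down bar: cylinder along y, 20 mm in diameter, 26 mm long, flat ends left and right. Bar down: x -140, z +22 mm from lamp_hinge (142 mm from the axis, 62 mm above the table). The bar's strap, over the battery's front edge with a lip before it, lies 32 mm behind; wire arms at y +-36 mm run back to the hinge.
- bar (a joint): hold-down bar angle (rad): 0 = down over the battery, growing as the knob swings up and back towards the lamp's +x, at most 1.95. Turns almost freely: let go past about 1.6 it falls back on its stop and stays open, below about 1.1 it falls shut.
Things that resemble listed ones, but are neither listed nor needed, are in the scene too. What is shaped like the part that bears yellow_battery but purple is not meant.

How it is judged:
By the outcome, as a careful person would: the job done as asked, in the order asked, and still so for the second after the job is handed in, with the robot touching nothing.
It also fails if it takes over 102 s, if anything falls off the work surface, if the arm or the gripper's body presses on something with over 40 N, if the wrist force passes 120 N, or if a joint passes its speed limit or range.

## Robot

A 6-joint arm with a two-finger parallel gripper is mounted at the origin on the work surface. World frame = base frame: x ahead of the robot, y to its left, z up, the work surface at z = 0. Lengths are in m, angles in degrees, forces in N, time in s.
With the tool pointing down it reaches from about 0.375 to 0.75 m from the base axis. Payload 9 kg.
Tool frame: the origin (TCP) lies where the fingers leave the gripper's body, on its centre line; the fingertips stand 73 mm ahead of it and the grasp point (between the pads) lies 54 mm ahead of it (robot.tip_reach is the distance from the TCP to the fingertips, in m); z points along the fingers, y is the direction in which the jaws open and shut (so a half turn about z gives the same grasp; the last joint's range is limited). The gripper opens to 85 mm and grips with 20 to 120 N. Pads are 22 mm wide; open, the fingers measure 114 mm over their backs; the gripper's body (76 mm by 85 mm) begins 54 mm behind the grasp point. The pads swing forward as they close: fully open they stand 13 mm farther back than shut.
Start: joints at [52.615, 5.964, 5.575, 89.605, 0, 77.527], TCP at [0.253, 0.544, 0.304] pointing down, gripper open.
Joint ranges: [-171.21, 171.21], [-48.23, 106.86], [-62.78, 66.21], [-105.2, 120.99], [-86.42, 89.51], [-180, 180]. Speed limits (degrees/s): [127.2, 127.2, 147.25, 180, 180, 180].

## Interface

Orientations are given as [roll, pitch, yaw] about the fixed x, y, z axes, in that order (R = Rz(yaw) Ry(pitch) Rx(roll)).
In Python, from plant import robot gives the robot as it stands. Calls block until the motion is done:
- robot.move_pose(position, orientation): joint-space move of the TCP to a pose.
- robot.line_to(position, vel=0.15, rotation=None, guard=None): straight line of the TCP; rotation=None keeps the orientation; vel is the mean speed in m/s. With guard (N) it stops when the force on the tool has changed by that much, and returns True; else False.
- robot.goto_joints(angles): joint-space move.
- robot.set_gripper(opening): finger opening in m; the grip force is fixed at half the most; returns when the fingers have stopped.
- robot.pause(seconds).
- robot.ik(position, orientation): joint angles nearest the present ones, or None.
- robot.observe(): the state.
- robot.grab_frame(name): name is "scene" or "top" or "wrist"; returns the picture (384x512x3 uint8, blue, green, red); there is no depth.
- robot.get_calibration(name): a dict with "vertical_fov" (degrees; the focal length in pixels is half the picture's height over the tangent of half this angle, whatever the lens; pixels are square), "cx", "cy" (the principal point, pixels), "k1" (the pictures are not rectified: a ray, as slopes to the right and down, at radius r is drawn at 1 + k1 r^2 times it, then the intrinsics apply), "rvec" (rotation vector, rad) and "tvec" (3), from world to camera coordinates, as OpenCV has them. Camera axes: x right, y down, z forward; pixel columns grow to the right and rows downward; lengths in m; the calibration is good to about 2 mm. A picture is of the moment at which its call begins: read the wrist's pose just before it. get_calibration takes no time and is no camera call; for the wrist camera it gives the pose at the moment of the call.
A pose or a line that the arm cannot do raises robot.IKError and nothing moves.
- robot.job_done(): hands the job in, once; it reports no verdict.
The state is a dict: "time": time; "q": joint angles; "qvel": joint speeds; "joint_torque": joint torques, N m; "tool_pos": TCP position; "tcp_rot": TCP orientation; "ft_force": force on the tool from outside, world axes, zero at the start; "torque": the same for the moment, N m; "gripper_width": finger opening in m.
Only numpy, scipy, OpenCV 4.12 (cv2) and the standard library are available. Lean on these libraries where they do the work, as an engineer would, in place of code of your own. Each camera call takes 0.05 s, during which the arm holds its last target.

## Working session

There is one attempt and no reset: what is moved stays moved. The work goes in short steps, each a Python script; the robot and the scene stay as the last script left them, time stands still between calls to the robot, and variables do not carry over. Pictures are saved under pics/ and viewed, and the job is handed in when it is done.

```bash
ls; mkdir -p pics
python3 - <<'E'
from plant import robot
import cv2
for n in ("scene","top","wrist"):
    im=robot.grab_frame(n); cv2.imwrite(f"pics/{n}0.png",im)
    print(n,robot.get_calibration(n))
print(robot.observe())
E
```

```text
pics
scene {'vertical_fov': 56.19303551154797, 'cx': 258.71241816830207, 'cy': 185.6411600057462, 'k1': -0.09087310808262468, 'rvec': array([ 1.48130177,  2.21158024, -0.77671794]), 'tvec': array([ 0.21346412, -0.26119046,  1.22270484])}
top {'vertical_fov': 48.60912968602713, 'cx': 256.34898980209744, 'cy': 197.04579266390277, 'k1': -0.09891611172831473, 'rvec': array([ 2.2016079 , -2.18544973,  0.06148285]), 'tvec': array([-0.02956745,  0.44881523,  1.09702837])}
wrist {'vertical_fov': 66.56786222894105, 'cx': 253.30672788108058, 'cy': 194.66787632549014, 'k1': -0.010247263407669271, 'rvec': array([-2.45002519, -1.56275869, -0.21095331]), 'tvec': array([-0.599502  , -0.03390457,  0.37996543])}
{'time': 0.15, 'q': array([ 5.26142442e+01,  5.99199586e+00,  5.53816212e+00,  8.96063272e+01,
       -5.67171570e-04,  7.75277435e+01]), 'qvel': array([ 0.01598362, -0.21484547,  0.11238477,  0.03038451, -0.04413681,
        0.06750616]), 'joint_torque': array([ 3.78980287e-03, -5.57358384e+01,  5.04006493e+01,  1.26162372e-02,
       -2.39741530e-04,  1.71157978e-05]), 'tool_pos': array([0.25261662, 0.54402172, 0.30329662]), 'tcp_rot': array([-1.79941136e+02, -1.24389859e-02,  1.55086495e+02]), 'ft_force': array([-0.40137079, -0.02298008,  0.0609597 ]), 'torque': array([-0.02235268, -0.01462046, -0.00270895]), 'gripper_width': 0.08509901495582224}
```

Run:
```python
import cv2
for n in ("scene","top"):
    im=cv2.imread(f"pics/{n}0.png"); cv2.imwrite(f"pics/{n}0b.png",cv2.resize(im,(800,600),interpolation=cv2.INTER_CUBIC))
```

```text
(no output)
```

View pics/top0b.png

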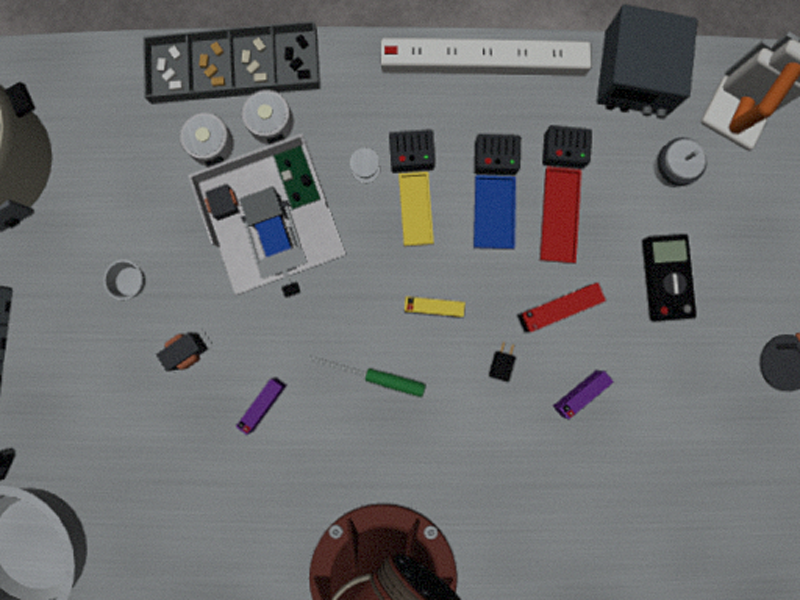

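View pics/scene0b.png

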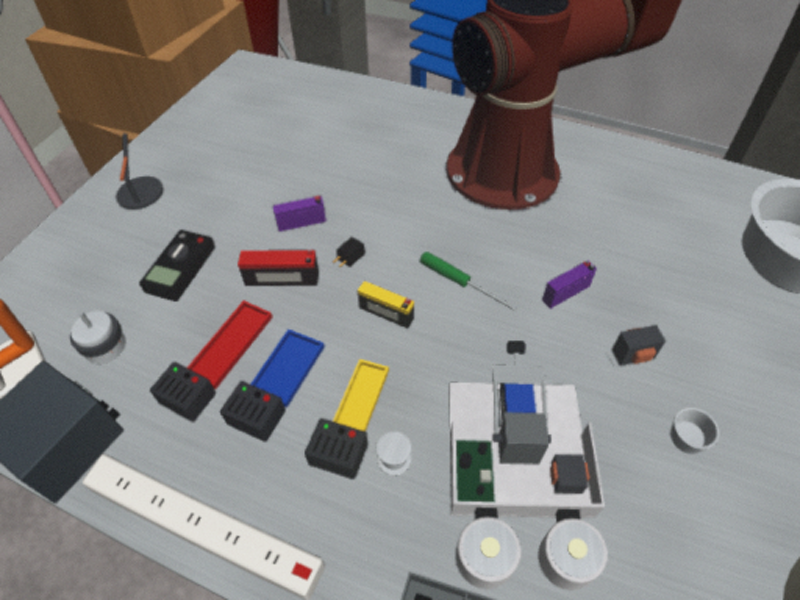

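The top view shows the lamp at left (265,215 in the 800-px picture), trays at (416,208) yellow, (495,212) blue and (560,215) red, and batteries at (434,307) yellow and (562,307) red. The two purple ones are decoys. I'll enlarge for corners.

```bash
cat > h.py <<'E'
import numpy as np, cv2
from scipy.spatial.transform import Rotation as R
def ray(cal,u,v):
    f=192/np.tan(np.radians(cal["vertical_fov"]/2))
    d=np.array([(u-cal["cx"])/f,(v-cal["cy"])/f]); rd=np.hypot(*d); r=rd
    for _ in range(20): r=rd/(1+cal["k1"]*r*r)
    d=d*(r/rd if rd>0 else 1)
    M=R.from_rotvec(cal["rvec"]).as_matrix()
    return -M.T@np.array(cal["tvec"]), M.T@np.array([d[0],d[1],1])
def atz(cal,u,v,z):
    o,d=ray(cal,u,v); return o+d*(z-o[2])/d[2]
def proj(cal,P):
    f=192/np.tan(np.radians(cal["vertical_fov"]/2))
    p=R.from_rotvec(cal["rvec"]).apply(np.atleast_2d(P))+np.array(cal["tvec"])
    s=p[:,:2]/p[:,2:]; s=s*(1+cal["k1"]*(s**2).sum(1,keepdims=True))
    return s*f+[cal["cx"],cal["cy"]]
def crop(im,u0,v0,w,h,k,name):
    c=cv2.resize(im[v0:v0+h,u0:u0+w],None,fx=k,fy=k,interpolation=cv2.INTER_CUBIC)
    for i in range(0,w,10):
        cv2.line(c,(i*k,0),(i*k,6 if i%50 else 14),(255,255,255),1)
        if (i%20)==0: cv2.putText(c,str(u0+i),(i*k+1,18),0,.35,(255,255,255),1)
    for i in range(0,h,10):
        cv2.line(c,(0,i*k),(6,i*k),(255,255,255),1)
        if (i%20)==0: cv2.putText(c,str(v0+i),(8,i*k+4),0,.35,(255,255,255),1)
    cv2.imwrite("pics/"+name,c)
E
python3 - <<'E'
from h import *
im=cv2.imread("pics/top0.png")
crop(im,240,75,150,140,5,"tA.png")
crop(im,110,55,120,145,4,"tB.png")
E
```

```text
(no output)
```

View pics/tA.png

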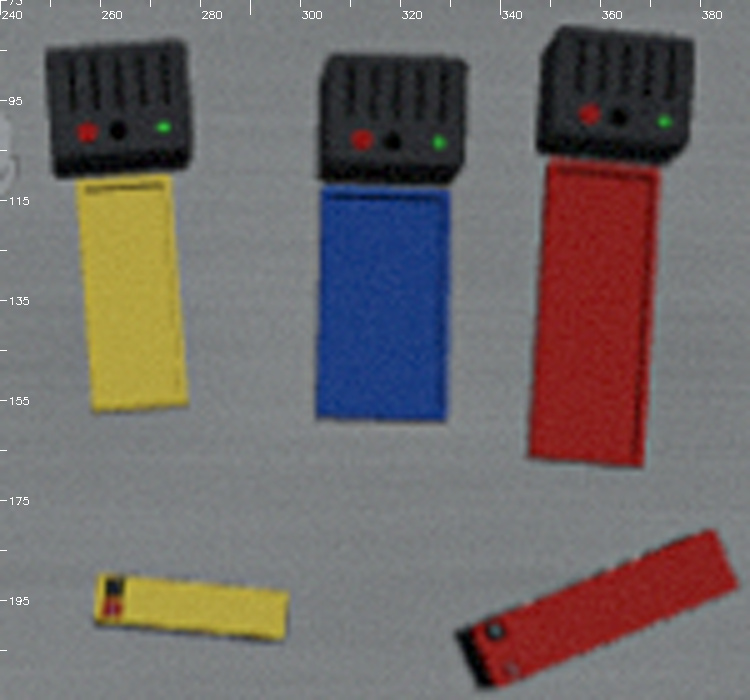

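View pics/tB.png

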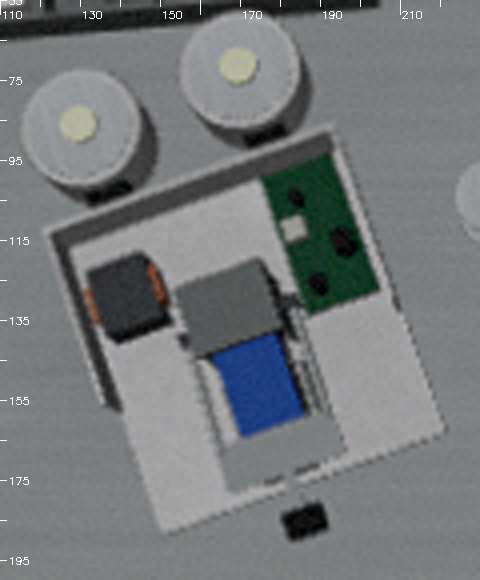

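View pics/wrist0.png

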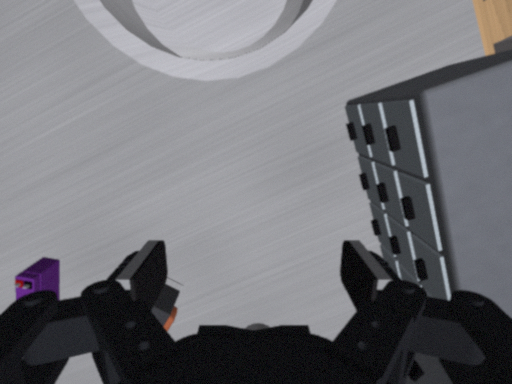

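```bash
cat >> h.py <<'E'
def fitrect(P,lx,ly):
    # corners in cyc order starting along: returns centre, yaw of long axis, residual
    P=np.array(P)[:,:2]; c=P.mean(0)
    A,B,C,D=P
    l1=(B-A+C-D)/2; l2=(D-A+C-B)/2
    print("  centre",c.round(4),"sides",np.linalg.norm(l1).round(4),np.linalg.norm(l2).round(4),"yaws",np.degrees(np.arctan2(l1[1],l1[0])).round(2),np.degrees(np.arctan2(l2[1],l2[0])).round(2), "nominal",lx,ly)
    return c
E
python3 - <<'E'
from plant import robot
from h import *
cal=robot.get_calibration("top")
def F(name,pts,z,u0,v0,k,lx,ly):
    print(name); return fitrect([atz(cal,u0-.5+(x+.5)/k,v0-.5+(y+.5)/k,z) for x,y in pts],lx,ly)
F("ytray",[(77,177),(171,175),(188,405),(93,411)],.014,240,75,5,.123,.050)
F("btray",[(321,186),(450,190),(446,421),(316,417)],.014,240,75,5,.123,.069)
F("rtray",[(549,158),(660,168),(643,467),(529,458)],.014,240,75,5,.160,.060)
F("ybat",[(100,574),(288,591),(284,640),(95,624)],.052,240,75,5,.097,.024)
F("rbat",[(470,630),(715,530),(738,586),(495,688)],.061,240,75,5,.134,.034)
F("roof",[(178,285),(262,258),(285,330),(198,357)],.078,110,55,4,.058,.047)
F("knob",[(282,512),(322,501),(329,528),(289,541)],.062,110,55,4,.026,.020)
M=R.from_rotvec(cal["rvec"]).as_matrix(); print(-M.T@cal["tvec"])
E
```

```text
ytray
  centre [ 0.6184 -0.0506] sides 0.0499 0.1243 yaws -87.09 -175.68 nominal 0.123 0.05
btray
  centre [ 0.6136 -0.1832] sides 0.0686 0.1237 yaws -91.12 178.63 nominal 0.123 0.069
rtray
  centre [ 0.6104 -0.2962] sides 0.0604 0.1615 yaws -94.02 175.73 nominal 0.16 0.06
ybat
  centre [ 0.4497 -0.0806] sides 0.0953 0.0251 yaws -94.58 175.07 nominal 0.097 0.024
rbat
  centre [ 0.4503 -0.2881] sides 0.1348 0.031 yaws -67.42 -157.2 nominal 0.134 0.034
roof
  centre [0.6075 0.197 ] sides 0.056 0.0479 yaws -72.19 -162.13 nominal 0.058 0.047
knob
  centre [0.4758 0.1501] sides 0.0262 0.0182 yaws -72.91 -164.97 nominal 0.026 0.02
[ 0.38748408 -0.02587397  1.12025319]
```

```bash
cat > m.py <<'E'
from plant import robot
from h import *
TIP=robot.tip_reach
def down(x,y,ztip,yaw): return [x,y,ztip+TIP],[180,0,yaw]
def st(msg=""):
    o=robot.observe(); print(msg,"t",round(o["time"],2),"pos",o["tool_pos"].round(4),"rot",o["tcp_rot"].round(1),"F",o["ft_force"].round(1),"w",round(o["gripper_width"],4)); return o
E
python3 - <<'E'
from m import *
print(TIP)
p,r=down(.4497,-.0806,.16,85.3)
robot.move_pose(p,r); st()
robot.line_to(down(.4497,-.0806,.09,85.3)[0],vel=.2)
st()
cal=robot.get_calibration("wrist"); im=robot.grab_frame("wrist"); crop(im,0,0,512,384,1,"w1.png")
c=[]
for s in [(-1,-1),(1,-1),(1,1),(-1,1)]:
    a=np.radians(85.3); c.append([.4497+s[0]*.0485*np.cos(a)-s[1]*.012*np.sin(a),-.0806+s[0]*.0485*np.sin(a)+s[1]*.012*np.cos(a),.052])
print(proj(cal,c).round(1))
E
```

```text
0.0726
 t 2.5 pos [ 0.4499 -0.0801  0.2327] rot [180.   -0.   85.4] F [ 0.3 -0.1 -0. ] w 0.0854
 t 3.0 pos [ 0.4497 -0.0803  0.1631] rot [-180.    -0.    85.3] F [ 0.5 -0.8  0.1] w 0.0852
[[271.2 284.7]
 [273.8 146.7]
 [235.  146.7]
 [237.3 284.6]]
```

View pics/w1.png

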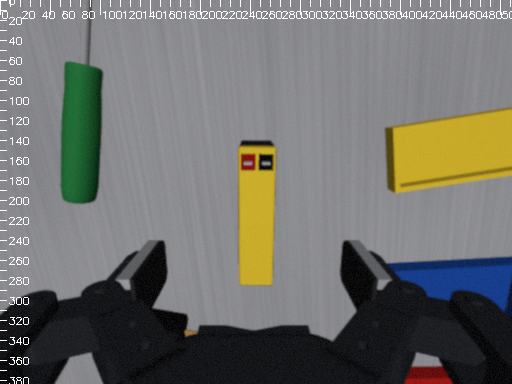

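The wrist picture shows the yellow battery's lid from (238,146) to (272,285), within 2 px of the prediction. I'll grasp and place it.

```bash
cat >> m.py <<'E'
def place(x,y,yaw,ztip,hi=.12,opening=.06):
    """ztip: expected tip height with battery on floor"""
    robot.line_to(down(x,y,ztip+.012,yaw)[0],vel=.15)
    robot.pause(.15); o=st("above")
    g=robot.line_to(down(x,y,ztip-.006,yaw)[0],vel=.02,guard=6); st("contact %s"%g)
E
python3 - <<'E'
from m import *
p,_=down(.4497,-.0806,.018,85.3)
robot.line_to(p,vel=.12); st()
robot.set_gripper(0.0); st("grip")
robot.line_to(down(.4497,-.0806,.11,85.3)[0],vel=.2); st("up")
p,r=down(.6184,-.0506,.11,184.2)
robot.move_pose(p,r); st("over")
cal=robot.get_calibration("wrist"); im=robot.grab_frame("wrist"); crop(im,0,0,512,384,1,"w2.png")
E
```

```text
t 3.8 pos [ 0.4502 -0.0808  0.0915] rot [179.9   0.   85.3] F [-0.7 -0.1 -0.1] w 0.0852
grip t 4.39 pos [ 0.4501 -0.0807  0.0911] rot [179.9   0.   85.3] F [0.5 0.6 3.1] w 0.0234
up t 5.0 pos [ 0.4492 -0.0804  0.1813] rot [-179.9   -0.    85.3] F [ 0.7 -1.  -3.8] w 0.0233
over t 6.38 pos [ 0.6178 -0.0506  0.1819] rot [ 1.800e+02 -1.000e-01 -1.759e+02] F [ 0.4 -0.1 -2.2] w 0.0232
```

View pics/w2.png

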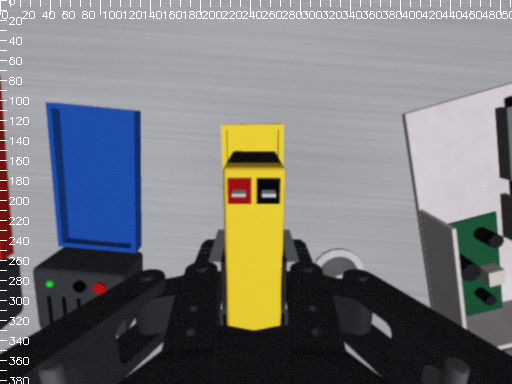

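The yellow battery is held upright (lid 220–284 px wide) and lined up with the tray end at (252,125). Placing it now.

Run:
```python
from m import *
place(.6184,-.0506,184.2,.022)
robot.set_gripper(.06); st("open")
p=robot.observe()["tool_pos"]
robot.line_to([p[0],p[1],.19],vel=.2); st()
im=robot.grab_frame("wrist"); crop(im,0,0,512,384,1,"w3.png")
```

```text
above t 7.24 pos [ 0.6193 -0.0509  0.1083] rot [-1.799e+02  1.000e-01 -1.758e+02] F [-0.9  0.3 -2.9] w 0.0229
contact True t 7.85 pos [ 0.6184 -0.0506  0.0951] rot [ 180.    -0.  -175.8] F [-0.9  0.5  4.6] w 0.0232
open t 8.29 pos [ 0.6175 -0.0503  0.0939] rot [ 1.799e+02 -1.000e-01 -1.758e+02] F [-0.2 -0.   0.5] w 0.06
 t 8.93 pos [ 0.6172 -0.0502  0.1889] rot [ 179.9   -0.2 -175.8] F [ 0.1  0.9 -0.1] w 0.0599
```

View pics/w3.png

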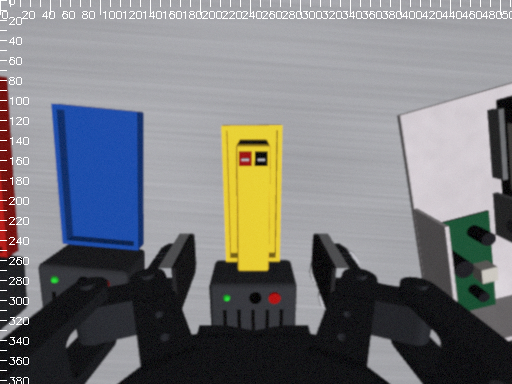

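Yellow sits in its tray: lid (237–270, 142–270) inside the rim. The red one is next.

Run:
```python
from m import *
robot.set_gripper(.085)
p,r=down(.4503,-.2881,.11,112.6)
robot.move_pose(p,r); st()
cal=robot.get_calibration("wrist"); im=robot.grab_frame("wrist"); crop(im,0,0,512,384,1,"w4.png")
c=[]
for s in [(-1,-1),(1,-1),(1,1),(-1,1)]:
    a=np.radians(112.6); c.append([.4503+s[0]*.067*np.cos(a)-s[1]*.017*np.sin(a),-.2881+s[0]*.067*np.sin(a)+s[1]*.017*np.cos(a),.061])
print(proj(cal,c).round(1))
```

```text
t 10.47 pos [ 0.4508 -0.2877  0.1828] rot [180.    0.  112.7] F [0.5 0.  0.2] w 0.0848
[[275.2 298.3]
 [279.8 115.9]
 [226.5 115.8]
 [230.5 298.3]]
```

View pics/w4.png

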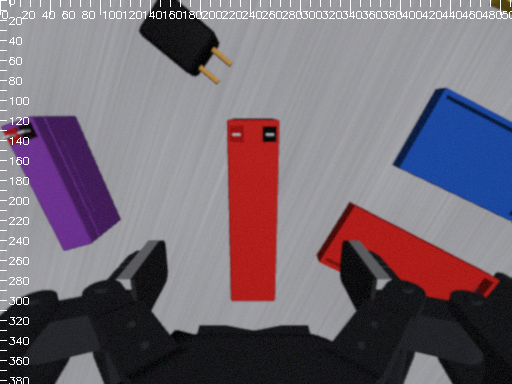

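Red battery lid at (229–278, 120–300), within about 3 px of the prediction. Grasping.

Run:
```python
from m import *
robot.line_to(down(.4498,-.2868,.020,112.6)[0],vel=.15); st()
robot.set_gripper(0.0); st("grip")
robot.line_to(down(.4498,-.2868,.11,112.6)[0],vel=.2); st("up")
p,r=down(.6104,-.2962,.11,175.8)
robot.move_pose(p,r); st("over")
im=robot.grab_frame("wrist"); crop(im,0,0,512,384,1,"w5.png")
place(.6104,-.2962,175.8,.024)
robot.set_gripper(.065); st("open")
p=robot.observe()["tool_pos"]
robot.line_to([p[0],p[1],.19],vel=.2); st()
im=robot.grab_frame("wrist"); crop(im,0,0,512,384,1,"w6.png")
```

```text
t 11.27 pos [ 0.4503 -0.287   0.0934] rot [1.800e+02 1.000e-01 1.126e+02] F [1.1 0.5 1. ] w 0.0849
grip t 11.79 pos [ 0.4501 -0.2871  0.0932] rot [1.800e+02 1.000e-01 1.126e+02] F [0.4 0.3 5.1] w 0.0335
up t 12.39 pos [ 0.4493 -0.2863  0.181 ] rot [-1.800e+02 -1.000e-01  1.126e+02] F [-0.6  0.7 -5.7] w 0.0332
over t 13.28 pos [ 0.6094 -0.2958  0.1809] rot [ 1.799e+02 -1.000e-01  1.757e+02] F [-0.5  0.7 -5.3] w 0.0336
above t 14.12 pos [ 0.6112 -0.2968  0.1105] rot [-1.799e+02  1.000e-01  1.758e+02] F [-0.4 -0.8 -5.5] w 0.0332
contact True t 14.73 pos [ 0.6104 -0.2962  0.0973] rot [-180.     0.   175.8] F [0.5 0.5 5.1] w 0.0336
open t 15.14 pos [ 0.6094 -0.2954  0.0954] rot [179.9  -0.2 175.8] F [0.  0.1 0. ] w 0.065
 t 15.77 pos [ 0.6091 -0.2952  0.1889] rot [179.9  -0.2 175.8] F [ 0.1  0.3 -0.4] w 0.0653
```

View pics/w6.png

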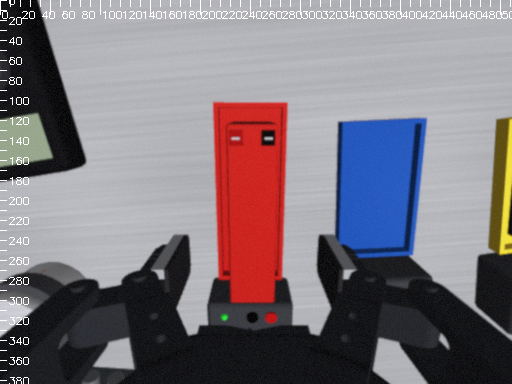

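Red sits in its tray (lid 229–275 × 122–302), with contact at the expected height. Next I'll check both from the top camera and look at the lamp with the wrist camera.

Run:
```python
from m import *
robot.set_gripper(.085)
a=18.
p,r=down(.47,.152,.19,a+180)
print(robot.ik(p,r), robot.ik(p,down(0,0,0,a)[1]))
robot.move_pose(p,r); st()
cal=robot.get_calibration("wrist"); np.save("calw7.npy",cal,allow_pickle=True)
im=robot.grab_frame("wrist"); cv2.imwrite("pics/w7raw.png",im); crop(im,0,0,512,384,1,"w7.png")
im=robot.grab_frame("top"); cv2.imwrite("pics/t7raw.png",im); crop(im,240,75,150,120,5,"t7.png")
```

```text
[  2.71096619 -12.97017883 -16.94819119  86.02198763   0.
 -15.28903381] [  2.71096619 -12.97017883 -16.94819119  86.02198763   0.
 164.71096619]
 t 17.89 pos [0.4705 0.1513 0.2624] rot [-180.    -0.  -162.1] F [ 1.3 -0.4  0.2] w 0.085
```

View pics/w7.png

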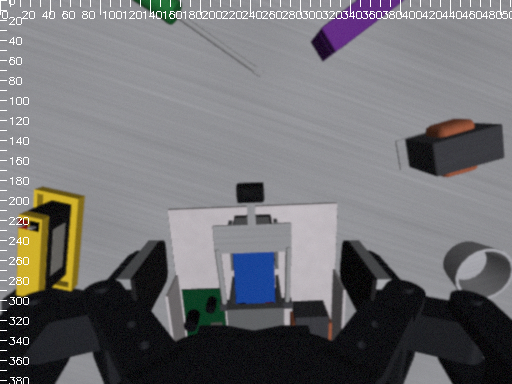

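View pics/t7.png

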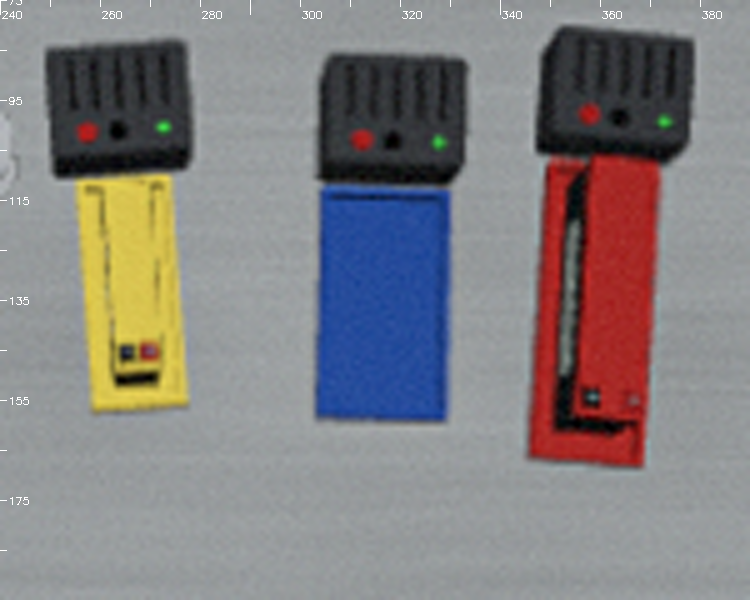

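Both batteries sit inside their rims. In the wrist view the knob is at (250,191) and the strap at (214–291, 224–250). I'll zoom in on the lamp.

Run:
```python
from m import *
im=cv2.imread("pics/w7raw.png"); crop(im,160,170,190,140,4,"w7z.png")
cal=robot.get_calibration("top")
def F(name,pts,z,u0,v0,k,lx,ly):
    print(name); return fitrect([atz(cal,u0-.5+(x+.5)/k,v0-.5+(y+.5)/k,z) for x,y in pts],lx,ly)
F("rbat",[(592,152),(658,158),(634,420),(576,420)],.065,240,75,5,.134,.034)
```

```text
rbat
  centre [ 0.6131 -0.294 ] sides 0.0318 0.1369 yaws -91.92 174.88 nominal 0.134 0.034
```

View pics/w7z.png

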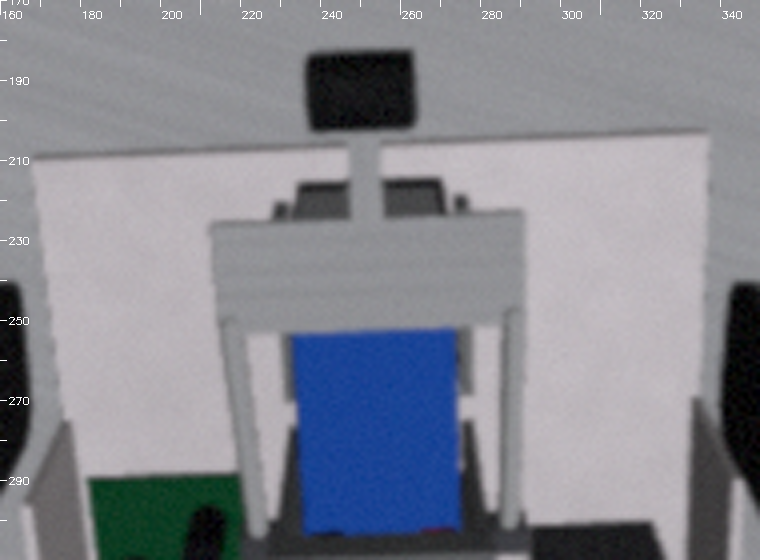

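Run:
```python
from m import *
cal=np.load("calw7.npy",allow_pickle=True).item()
P=lambda x,y,z: atz(cal,160-.5+(x+.5)/4,170-.5+(y+.5)/4,z)
def L(n,a,b,z):
    A,B=P(*a,z),P(*b,z); d=B-A; print(n,A[:2].round(4),B[:2].round(4),"len",np.linalg.norm(d).round(4),"yaw",np.degrees(np.arctan2(d[1],d[0])).round(2)%180)
L("plate front",(34,157),(708,132),.003)
L("lidleft",(292,335),(303,533),.058)
L("lidright",(454,330),(460,528),.058)
L("strap front",(212,226),(524,212),.066)
L("strap rear",(220,333),(524,325),.066)
print("knob"); fitrect([P(x,y,.062) for x,y in [(306,54),(413,50),(416,126),(309,131)]],.026,.02)
A=(P(292,335,.058)+P(454,330,.058))/2;B=(P(303,533,.058)+P(460,528,.058))/2;print("lid mid",A[:2],B[:2])
A=(P(212,226,.066)+P(524,212,.066))/2;print("strap mid",A[:2])
```

```text
plate front [0.5406 0.0679] [0.4717 0.2559] len 0.2002 yaw 110.12
lidleft [0.5449 0.1533] [0.6009 0.1734] len 0.0595 yaw 19.69
lidright [0.5306 0.1928] [0.5862 0.2136] len 0.0594 yaw 20.54
strap front [0.5188 0.1255] [0.4919 0.197 ] len 0.0764 yaw 110.63
strap rear [0.5459 0.1353] [0.5203 0.2073] len 0.0764 yaw 109.54
knob
  centre [0.4759 0.1501] sides 0.0258 0.0191 yaws 110.39 19.88 nominal 0.026 0.02
lid mid [0.53776234 0.17306471] [0.59356149 0.19349687]
strap mid [0.50531554 0.16126996]
```

```bash
cat >> m.py <<'E'
YAW=20.1; ca,sa=np.cos(np.radians(YAW)),np.sin(np.radians(YAW))
H=np.array([.6070,.1978,.040])
def lampP(x,y,z): return np.array([H[0]+ca*x-sa*y,H[1]+sa*x+ca*y,z])
def knob(t,r=.1417):
    ph=np.arctan2(.022,-.140)-t
    return lampP(r*np.cos(ph),0,.040+r*np.sin(ph))
KO=np.array([0,0,TIP-.012])
E
python3 - <<'E'
from m import *
for t in (0,1,1.5,1.85): print(knob(t).round(4),robot.ik(knob(t)+KO,[180,0,YAW+180]))
print(knob(0))
robot.move_pose(knob(0)+KO+[0,0,.05],[180,0,YAW+180]); st()
robot.line_to(knob(0)+KO,vel=.1); st()
robot.set_gripper(0.0); st("grip")
im=robot.grab_frame("wrist"); crop(im,0,0,512,384,1,"w8.png")
E
```

```text
[0.4755 0.1497 0.062 ] [  2.40580343  -9.15744595 -28.25461875  70.90282721   0.
 -17.69419657]
[0.5534 0.1782 0.1697] [  4.96593602   2.60964657  -5.5792262   81.81112723   0.
 -15.13406398]
[0.6183 0.2019 0.1812] [  6.59397748  14.63187109   8.73683976  84.10496867   0.
 -13.50602252]
[0.6631 0.2183 0.1685] [  7.52560859  23.35734658  17.87774422  84.52039764   0.
 -12.57439141]
[0.47554353 0.14969376 0.0619972 ]
 t 18.44 pos [0.4753 0.1494 0.1729] rot [ 1.8e+02 -1.0e-01 -1.6e+02] F [0.5 0.2 0.3] w 0.0846
 t 19.09 pos [0.476  0.1497 0.1234] rot [-1.800e+02  1.000e-01 -1.599e+02] F [-0.  -0.   0.5] w 0.0849
grip t 19.67 pos [0.4757 0.1496 0.123 ] rot [-180.     0.  -159.9] F [-1.6 -1.5  4.5] w 0.0247
```

View pics/w8.png

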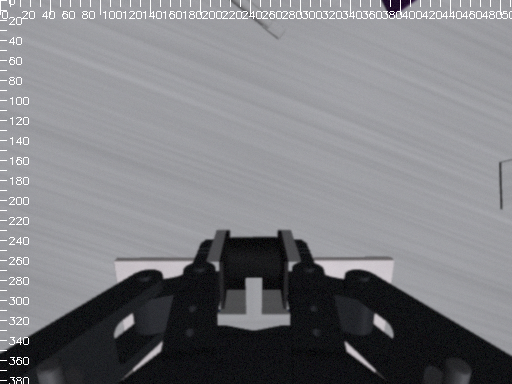

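The knob is between the pads at about (255,262). Swinging the bar in small arc steps while watching the force.

Run:
```python
from m import *
off=np.zeros(3)
for t in np.arange(.12,1.0,.12):
    robot.line_to(knob(t)+KO+off,vel=.1)
    o=robot.observe(); F=o["ft_force"]; ph=np.arctan2(.022,-.140)-t
    er=np.array([ca*np.cos(ph),sa*np.cos(ph),np.sin(ph)]); et=np.array([ca*np.sin(ph),sa*np.sin(ph),-np.cos(ph)])
    lat=np.array([-sa,ca,0])
    print(round(t,2),"Frad",round(F@er,1),"Ftan",round(F@et,1),"Flat",round(F@lat,1),"w",round(o["gripper_width"],4),round(o["time"],2))
    if np.linalg.norm(F)>45: print("stop"); break
```

```text
0.12 Frad -5.0 Ftan -3.0 Flat -2.1 w 0.0244 20.03
0.24 Frad -7.3 Ftan -1.5 Flat -2.2 w 0.0245 20.35
0.36 Frad -7.7 Ftan -2.8 Flat -2.9 w 0.0246 20.67
0.48 Frad -7.1 Ftan -2.2 Flat -3.7 w 0.0244 20.98
0.6 Frad -8.0 Ftan -2.8 Flat -3.0 w 0.0247 21.3
0.72 Frad -9.8 Ftan -2.4 Flat -3.1 w 0.0242 21.62
0.84 Frad -11.0 Ftan -3.2 Flat -3.0 w 0.0244 21.93
0.96 Frad -10.5 Ftan -2.1 Flat -3.2 w 0.0244 22.25
```

Forces are small, so I'll continue to 1.85.

Run:
```python
from m import *
for t in list(np.arange(1.08,1.85,.12))+[1.86]:
    robot.line_to(knob(t)+KO,vel=.1)
    o=robot.observe(); F=o["ft_force"]
    print(round(t,2),"F",F.round(1),"w",round(o["gripper_width"],4),round(o["time"],2))
    if np.linalg.norm(F)>45: print("stop"); break
im=robot.grab_frame("wrist"); crop(im,0,0,512,384,1,"w9.png")
im=robot.grab_frame("scene"); crop(im,260,170,200,200,3,"s9.png")
```

```text
1.08 F [  0.9  -1.7 -10.1] w 0.0245 22.57
1.2 F [ 1.3 -0.6 -8.9] w 0.0246 22.88
1.32 F [-2.1  0.5 -5.6] w 0.0242 23.2
1.44 F [-2.7  0.4 -2.3] w 0.0239 23.52
1.56 F [-3.1  2.7  2.7] w 0.0239 23.83
1.68 F [-3.   3.2  5.9] w 0.0245 24.15
1.8 F [-1.4  4.5  6.2] w 0.0242 24.47
1.86 F [-0.5  4.9  7.8] w 0.0243 24.72
```

View pics/s9.png

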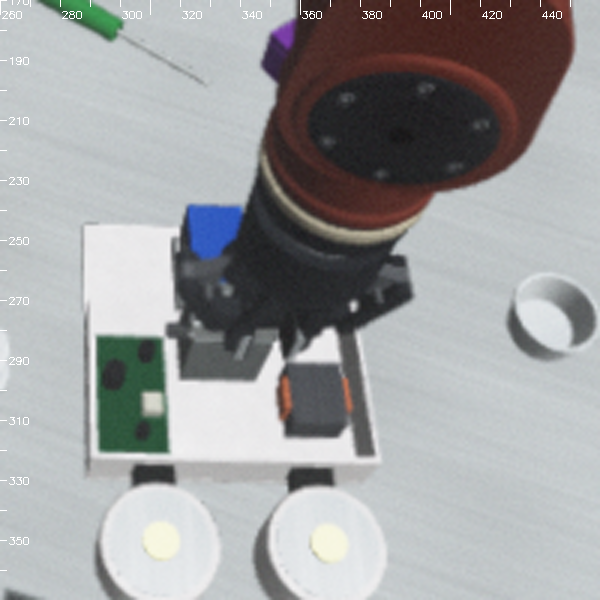

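The bar is up over the contact block and the blue lid is free at about (330,245). Releasing, lifting clear and looking.

Run:
```python
from m import *
robot.set_gripper(.07); st("open")
p=robot.observe()["tool_pos"]
q=p+[0,0,.055]; print(robot.ik(q,[180,0,YAW+180]))
robot.line_to(q,vel=.12); st()
g=lampP(-.060,0,.024+.11)
robot.set_gripper(.085)
b=lampP(-.09,0,.20+TIP); robot.line_to(b,vel=.25); st()
cal=robot.get_calibration("wrist"); np.save("calw10.npy",cal,allow_pickle=True)
im=robot.grab_frame("wrist"); cv2.imwrite("pics/w10raw.png",im); crop(im,0,0,512,384,1,"w10.png")
im=robot.grab_frame("scene"); crop(im,260,170,200,200,3,"s10.png")
```

```text
open t 25.32 pos [0.6643 0.2186 0.2284] rot [-180.    -0.  -159.9] F [-0.4 -0.7  0.7] w 0.0701
[  7.53556475  23.97776958  24.28474551  90.30697593   0.
 -12.56443525]
 t 25.93 pos [0.6643 0.2186 0.2828] rot [ 180.    -0.  -159.9] F [-0.2  0.8 -0.4] w 0.0702
 t 27.02 pos [0.5232 0.167  0.2729] rot [-1.800e+02  1.000e-01 -1.599e+02] F [ 0.3 -0.5 -0.1] w 0.0848
```

View pics/w10.png

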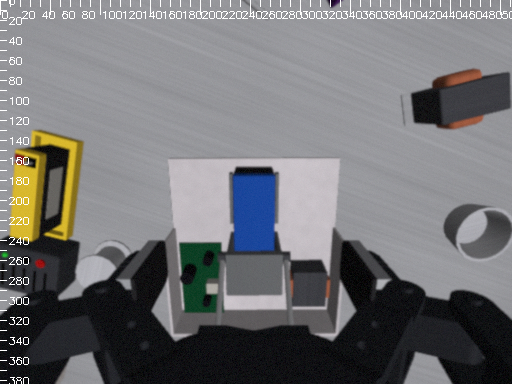

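View pics/s10.png

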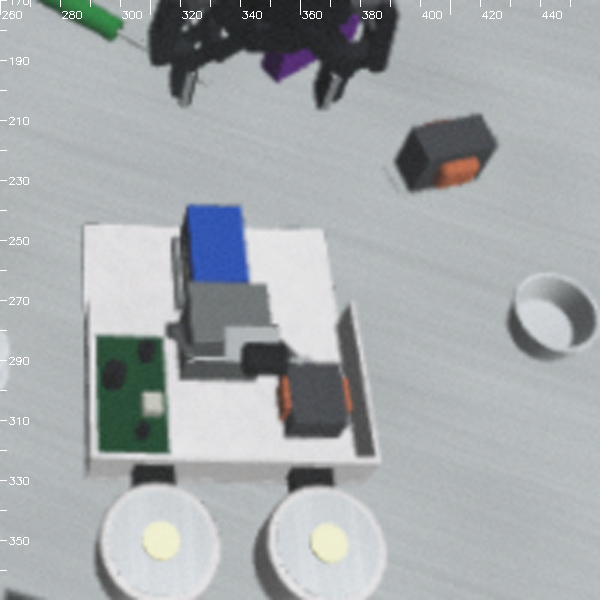

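The bar stays fully back on its stop. The blue lid spans (232–277, 174–250). Checking its position against the model.

Run:
```python
from m import *
cal=np.load("calw10.npy",allow_pickle=True).item()
im=cv2.imread("pics/w10raw.png"); crop(im,200,150,110,110,5,"w10z.png")
print(proj(cal,[lampP(x,y,.058) for x,y in [(-.0985,-.0215),(-.0985,.0215),(-.022,.0215),(-.022,-.0215)]]).round(1))
```

```text
[[231.4 174.7]
 [274.6 174.7]
 [273.2 245. ]
 [232.9 245.1]]
```

View pics/w10z.png

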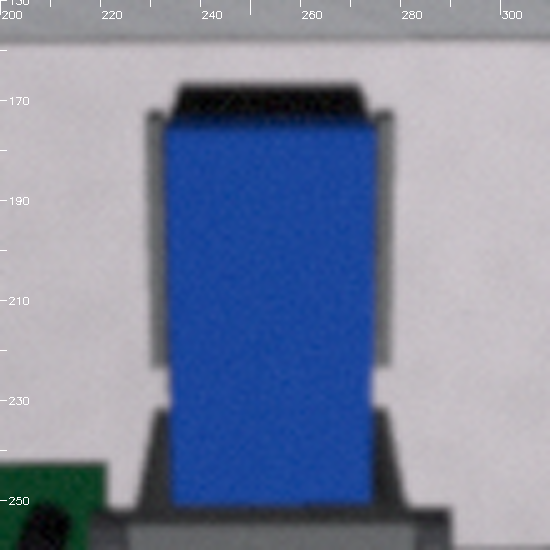

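The prediction matches the lid to about 1 px. Grasping ahead of the block, then sliding forward.

Run:
```python
from m import *
X=-.065
robot.line_to(lampP(X,0,.075+TIP),vel=.2)
g=robot.line_to(lampP(X,0,.024+TIP),vel=.08,guard=15); st("down %s"%g)
robot.set_gripper(0.0); st("grip")
g=robot.line_to(lampP(X-.05,0,.024+TIP),vel=.06,guard=25); st("slid %s"%g)
im=robot.grab_frame("wrist"); crop(im,0,0,512,384,1,"w11.png")
im=robot.grab_frame("scene"); crop(im,260,170,200,200,3,"s11.png")
```

```text
down False t 28.68 pos [0.5461 0.1755 0.0968] rot [-180.     0.  -159.9] F [ 0.4  0.  -0.1] w 0.0852
grip t 29.15 pos [0.5463 0.1756 0.0972] rot [ 1.800e+02  1.000e-01 -1.599e+02] F [-2.   2.2  4.5] w 0.0424
slid False t 30.13 pos [0.4995 0.1583 0.0971] rot [-180.     0.  -159.9] F [2.5 0.6 6.3] w 0.0421
```

View pics/s11.png

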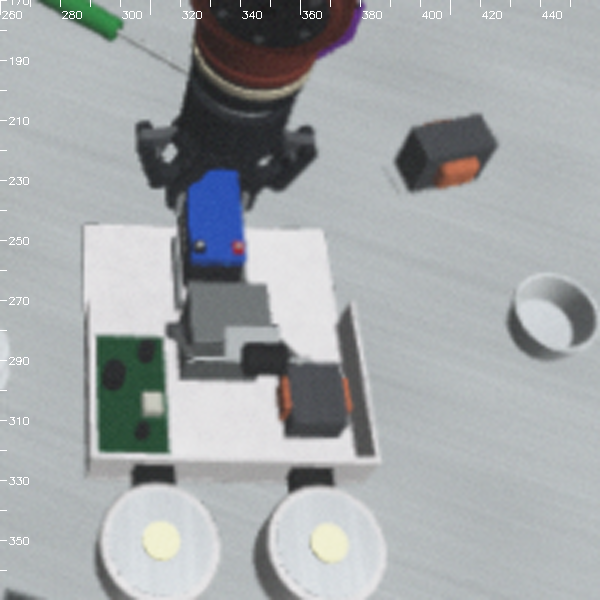

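View pics/w11.png

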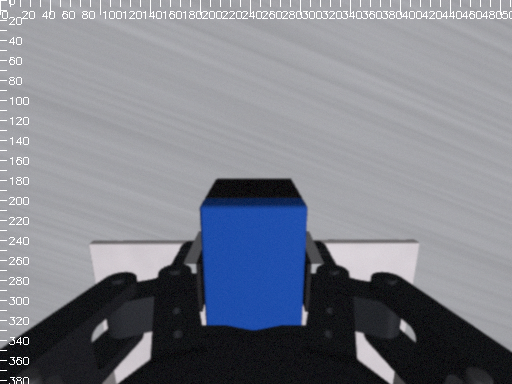

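The terminals at (325,252) and (338,252) have cleared the block. Lifting and carrying to the blue tray.

Run:
```python
from m import *
p=robot.observe()["tool_pos"]
robot.line_to([p[0],p[1],.135+TIP],vel=.15); st("up")
x,y=.6136-.015,-.1832+.0003
P,r=down(x,y,.12,178.7)
robot.move_pose(P,r); robot.pause(.2); st("over")
im=robot.grab_frame("wrist"); crop(im,0,0,512,384,1,"w12.png")
im=robot.grab_frame("scene"); crop(im,80,170,200,140,4,"s12.png")
im=robot.grab_frame("top"); crop(im,240,75,150,120,5,"t12.png")
```

```text
up t 31.12 pos [0.4987 0.1582 0.2059] rot [ 180.    -0.2 -159.9] F [ 0.5 -1.2 -6.4] w 0.0424
over t 32.66 pos [ 0.5988 -0.1817  0.1928] rot [-180.     0.   178.8] F [-0.3 -1.2 -5.5] w 0.0425
```

View pics/w12.png

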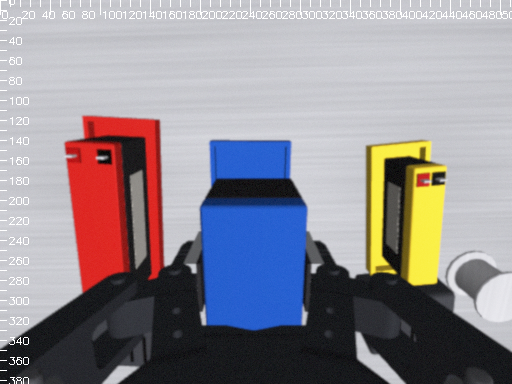

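View pics/s12.png

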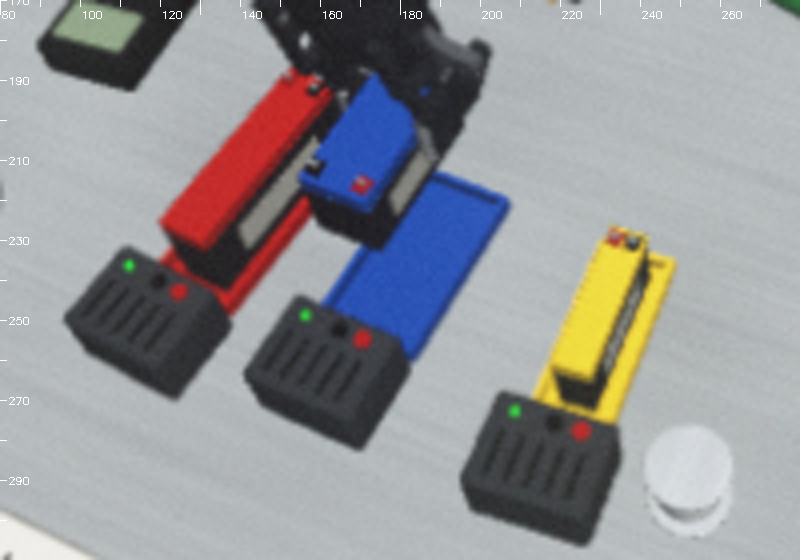

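The battery is held level (same lid rows 206/180 as before lifting) and lined up with the tray. Lowering it gently.

Run:
```python
from m import *
x,y=.6136-.015,-.1832+.0003
place(x,y,178.7,.022)
robot.pause(.2); st()
```

```text
above t 33.68 pos [ 0.5994 -0.1834  0.1083] rot [-1.799e+02  1.000e-01  1.787e+02] F [ 0.7 -0.8 -5.9] w 0.0421
contact True t 34.29 pos [ 0.5985 -0.1829  0.0952] rot [-180.    -0.   178.7] F [-0.1  0.2  6. ] w 0.042
 t 34.49 pos [ 0.5985 -0.1829  0.0952] rot [-180.    -0.   178.7] F [-0.8  1.5  6. ] w 0.0419
```

Run:
```python
from m import *
robot.set_gripper(.066); st("open")
p=robot.observe()["tool_pos"]
robot.line_to([p[0],p[1],.20],vel=.15); st()
robot.line_to([.45,p[1]+.0,.28],vel=.3); st()
im=robot.grab_frame("wrist"); crop(im,0,0,512,384,1,"w13.png")
im=robot.grab_frame("scene"); cv2.imwrite("pics/s13.png",cv2.resize(im,(800,600))); crop(im,80,170,200,140,4,"s13z.png")
robot.move_pose([.253,.544,.304],[180,0,155]); st()
im=robot.grab_frame("top"); crop(im,240,75,150,120,5,"t13.png"); crop(im,110,55,120,145,4,"t13b.png")
```

```text
open t 34.85 pos [ 0.5974 -0.1822  0.0934] rot [179.9  -0.2 178.7] F [-0.3 -0.1  0.2] w 0.0658
 t 35.71 pos [ 0.597  -0.182   0.1989] rot [179.9  -0.3 178.7] F [ 0.4 -0.3  0.7] w 0.0661
 t 36.42 pos [ 0.4504 -0.1823  0.279 ] rot [179.9  -0.2 178.7] F [ 0.3  0.  -0.8] w 0.0659
 t 39.17 pos [0.2537 0.5436 0.304 ] rot [-180.     0.   154.9] F [0.7 0.3 0.1] w 0.0659
```

View pics/t13.png

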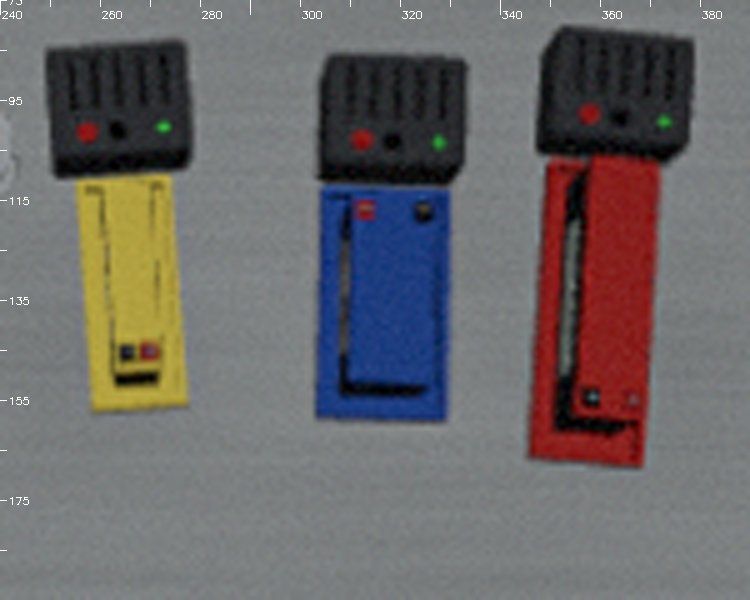

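View pics/s13z.png

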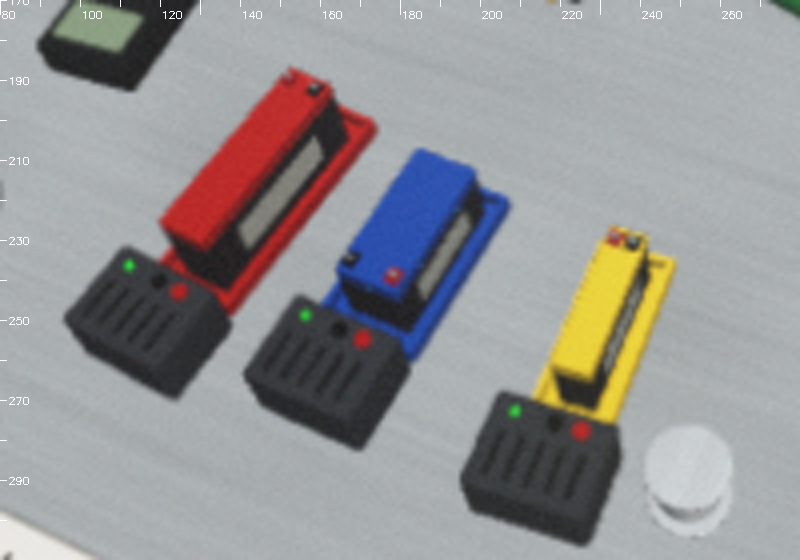

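View pics/t13b.png

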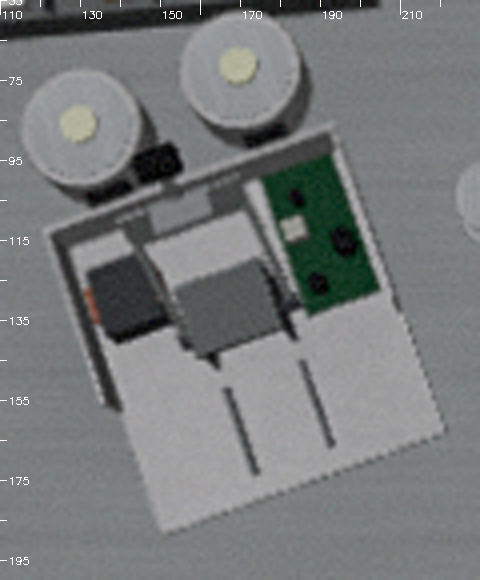

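All three batteries stand upright inside their rims, the bar is right back and the lamp bay is empty. The robot is clear, so I'm handing in.

```bash
python3 -c "
from plant import robot
robot.job_done(); print(robot.observe()['time'])"
```

```text
the job is handed in; nothing more can be done
the job is handed in; nothing more can be done
```

All three batteries are on charge and the job is handed in, at about 39 s on the robot's clock against the 102 s limit. I put the yellow battery in its tray first, then the red. I then swung the bar up by its knob until it rested on its stop, slid the blue battery 50 mm forward from under the contact block, and carried it to its tray.

- **Placing:** each battery touched the tray floor within about 1 mm of the expected height and was released only after contact. Logged tool forces stayed at about 11 N or less.
- **Final pictures:** they show all three batteries upright inside their rims, the bar staying open and the bay empty. The robot is back near its start pose, touching nothing.
- **Centring:** the red battery measured about 2–3 mm off the centre of its pocket, within the 9 mm of room. I checked the yellow and blue ones by eye only.
- **Checks that disagreed:** my first reading of the lamp's angle from the top view was about 2° out. The closer wrist view corrected it before I touched the lamp. No check failed.

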